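# Hook the lost tuning knob out from under the slatted stand

## Robot

A 6-joint arm with a two-finger parallel gripper is mounted at the origin on the work surface. World frame = base frame: x ahead of the robot, y to its left, z up, the work surface at z = 0. Lengths are in m, angles in degrees, forces in N, time in s.
With the tool pointing down it reaches from about 0.375 to 0.9 m from the base axis. Payload 3.1 kg.
Tool frame: the origin (TCP) lies at the very end of the fingers, on their centre line; the grasp point (between the pads) lies 19 mm behind it (grip_point_offset is the distance from the TCP to the grasp point, in m); y points along the fingers, x is the direction in which the jaws open and shut, and the axes are right-handed (so a half turn about y gives the same grasp; the last joint's range is limited). The gripper opens to 87 mm and grips with 3 to 60 N. Pads are 19 mm wide; open, the fingers measure 117 mm over their backs; the gripper's body (75 mm by 190 mm) begins 51 mm behind the grasp point.
Start: joints at [62.08, 30.224, 82.088, -0, 67.689, -10.227], TCP at [0.19, 0.595, 0.223] pointing down, gripper open.
Joint ranges: [-176.69, 176.69], [-43.24, 126.21], [12.49, 139.97], [-82, 262], [0, 151.66], [-163.58, 163.58]. Speed limits (degrees/s): [159.86, 159.86, 180, 180, 180, 180].

## Interface

Orientations are given as a 3x3 rotation matrix whose columns are the frame's x, y, z axes.
In Python, from rig import * gives the robot as it stands.
- The arm moves only by the tool send_rows, never from a script. Its argument "moves" is text: rows parted by semicolons, each of 5 numbers parted by spaces: the finger opening in mm, from 0 to 87, then the shift along the tool's x, y, z in mm, then the turn about the tool's y in degrees. In form: fingers dx dy dz yaw; .... A call has 1 to 20 rows; each row shifts and turns the commanded pose from where the row before left it, along the tool's axes as they then stand; what a row does not reach is not made up. A row lasts 1/12 s, in which the tool goes at most 41.7 mm and 7.16 degrees, less where a joint would pass 70% of its speed; a pose out of reach is approached as far as the arm can. A call is refused whole if a number of a shift passes 41.7 or a number of a turn 7.16, either way. A call with a gripper value outside its range is refused whole. The fingers move at their own pace and stop on an object; the grip force is fixed at half the most. Time passes only in rows, so rows that do not move let the fingers close. It gives the time, the measured TCP pose, the force and the opening at its end, in the units of the state.
- read_state(): the state, without advancing time (a new reading comes with each control period).
- capture(name): name is "scene" or "top"; returns a dict with "image" (400x640x3 uint8, blue, green, red), "z_map" (400x640 float32, m along the optical axis (not along the pixel's ray), 0 where there is no reading), "mtx" (3x3 intrinsics, pixels), "distortion" ([k1, k2, p1, p2, k3] as OpenCV has them; the pictures are not rectified), "origin" and "rotation" of the camera in the world. Camera axes: x right, y up, looking along -z (the intrinsics and any distortion apply to the point x, -y, -z); pixel columns grow to the right and rows downward; lengths in m; the calibration is good to about 2 mm. A picture is of the moment at which its call begins.
- hand_in(): hands the job in, once; it reports no verdict.
Trained networks look in a picture, given as the dict that the camera call returned (one of the last four; its "shot" number tells which), for a name from the list of things; names that differ only in an ending like _2 or _b are one class to them, and where a whole thing is asked for, a point or a joint stands for the part that bears it (a point fixed in the world has none). Each returns a list of dicts, best first, with "p" (0 to 1); they miss things now and then, are a little off and sometimes report something else, mostly with a low value. They report only what shows in the picture. A call takes as long as a camera call. They do not tell look-alikes from the thing itself.
- search_frame(picture, name): "bbox" ([left, top, right, bottom] in pixels, round what is visible of it).
- masks_of(picture, name): "region" (400x640 bool, what is visible of it) and "bbox" ([left, top, right, bottom] in pixels, round what is visible of it).
- mark_of(picture, name): "pixel" ([row, column] in pixels: a listed point, or the origin of a listed thing).
The state is a dict: "time_s": time; "joint_positions": joint angles; "qvel": joint speeds; "tau": joint torques, N m; "position": TCP position; "tcp_rot": TCP orientation; "force": force on the tool from outside, world axes, zero at the start; "moment": the same for the moment, N m; "opening": opening from 0.0 (shut) to 1.0 (fully open).
Only numpy, scipy, OpenCV 4.12 (cv2) and the standard library are available. Lean on these libraries where they do the work, as an engineer would, in place of code of your own. Each camera call takes 0.05 s, during which the arm holds its last target. There are 200 camera calls.

## Task

The silver tuning knob has rolled under the slatted oak stand. Take the red-handled bent hook from the antenna rack, reach in under the front of the stand with its foot riding only lightly on the table, and draw the knob out with it until the knob lies flat on the table well clear of the stand, just in front. Then hang the hook back upright in its slot and let go; do not touch the knob with the fingers, press hard with the hook on the table or stand, or disturb the whips, the scanner, the mug and the screwdriver.

Things in the scene. Friction and masses are not known exactly. Their poses are not given: they have to be found in the camera images.
- hook_grip (a point): Telescopic pick-up hook, 0.14 kg, hanging upright in a rack slot. Point: centre of its red square handle (20 x 20 mm; from 44 mm below this point to 41 mm above). z up the handle, x the way the foot points, y the way its tip turns. Below the handle: flange, 8 mm tube, 6 mm rod, then the bent foot: from the elbow, on the handle's axis, it runs 110 mm along x, then turns 20 mm along +y (5 mm wire).
- hook_flange (a point): Same hook, underside of its 28 mm square black flange, 50 mm below hook_grip. The elbow is 115 to 155 mm below it: the rod is drawn out differently every time, NOT measured, so feel (or see) where the foot meets the table. It slips only above 40 N. The foot droops: tip centre line 13 mm below the elbow, so the tip lands first; it springs up about 0.4 mm per newton.
- knob_center (a point): Silver tuning knob lying flat, dome up, on the table under the stand, seen through the slats; 45 g, a low weighted disc 28 mm in diameter: upright rim only 4 mm high, then a dome to 9 mm, so a foot held higher than the rim rides over it. This point is its centre, 4.5 mm above the table.
- stand: Slatted oak stand, fixed, 120 deep (x) x 300 wide (y) x 44 mm high. Origin: centre of its underside; -x is its open front (edge at x = -60 mm). 32 mm clear under the slats. Cheeks close both ends (inner faces at y = -138, +138 mm), a rail the back (face at x = +48 mm). Four slats along y, 12 mm wide, 24 mm apart: the knob shows between them. The scanner lies on its +y part.
- rack: Slotted oak antenna rack, fixed. Origin: on the table under the shelf; x along the row, -y its open front. Shelf top 205 mm up, 15 mm thick, 300 mm long, from y = -50 mm (front edge) to +50 mm, on a back board (y = 50 to 66 mm, same height). Four slots 11 mm wide at x = -90, -30, 30, 90 mm run from the front edge in to y = -15 mm.
- rack_row (a point): Middle of the row of slots at the shelf's top (25 mm behind its front edge; axes as the rack). The hook and three whips hang here at y = 0, x = -90, -30, 30, 90 mm, in any order; each slides out to the front (-y). The hook's slot is the one it starts in, its foot pointing along the rack's +x, below the whips.
- whip_a: Collapsed telescopic whip antenna hanging in a slot by its 20 mm flange: connector up to 37 mm above the shelf, rod to 97 mm below the shelf's top. Origin: flange underside, on the axis. Leave alone.
- whip_b: As whip_a, brass connector. Leave alone.
- whip_c: As whip_a, black rod. Leave alone.
- scanner: Grey handheld scanner (112 x 56 x 32 mm) lying on the stand; origin centre of its underside. Leave alone.
- mug: Blue ceramic mug, 82 mm wide, 95 mm high, origin centre of its underside. Leave alone.
- screwdriver: Screwdriver lying on the table. Leave alone.
- table: The oak table; its top is the level surface at height 0.
Things that resemble listed ones, but are neither listed nor needed, are in the scene too. Leave any blue look-alike of the part that bears hook_grip alone.

How it is judged (in metres and radians):
On the way, in this order (a step that is already met when the one before it is completed fails the run):
1. the hook has been taken out of the rack (distance of hook_grip from where it was at the start of the episode above 0.08 m), for 0.1 s.
2. the hook bears on the knob while the knob is still under the stand (contact force between hook and knob above 0.03 N and x of knob_center in the frame of stand above -0.06 m), for 0.02 s.
3. the knob lies on the table clear of the stand's front (x of knob_center in the frame of stand below -0.082 m and height (world z) of knob_center below 0.012 m), for 0.1 s.
At the end, for the whole second after the job is handed in: The knob lies flat and still on the table in front of the stand, its whole rim out from under it (its centre 82 to 220 mm ahead of the stand's centre and within 170 mm to either side), and the hook hangs still and upright (within 7 degrees) in its rack slot, flange resting on the shelf, released (x of knob_center in the frame of stand between -0.22 and -0.082 m and y of knob_center in the frame of stand between -0.17 and 0.17 m and height (world z) of knob_center below 0.009 m and angle between knob_center's own z axis and vertical below 0.15 rad and linear speed of knob below 0.01 m/s and z of hook_grip in the frame of rack between 0.247 and 0.263 m and y of hook_grip in the frame of rack between -0.042 and -0.008 m and x of hook_grip in the frame of rack between -0.105 and 0.105 m and angle between hook_grip's own z axis and vertical below 0.12 rad and linear speed of hook below 0.02 m/s); the robot touches nothing.
It fails at once if the hook bears on the table with more than 8 N (contact force between hook and table above 8 N).
It fails at once if the hook bears on the stand with more than 8 N (contact force between hook and stand above 8 N).
It fails at once if a finger touches the knob (contact force between the fingers and knob above 0.2 N).
It fails at once if the arm or the hook knocks a bystander aside (distance of any of whip_a, whip_b, whip_c, scanner, mug from where it was at the start of the episode above 0.015 m or distance of screwdriver from where it was at the start of the episode above 0.02 m).
It also fails if it takes over 67 s, if anything falls off the work surface, if the arm or the gripper's body presses on something with over 40 N, if the wrist force passes 120 N, or if a joint passes its speed limit or range.

## Working session

There is one attempt and no reset: what is moved stays moved. The work goes in short steps, Python scripts to look and compute and a tool call to move; the robot and the scene stay as the last step left them, time stands still between calls to the robot, and variables do not carry over. Pictures are saved under pics/ and viewed, about 8 in all and at most 12, crops included, and the job is handed in when it is done.

Besides the shell and the picture viewer there is one more tool, called after "Request:" as name(argument=value, ...) on one line, values as JSON. send_rows: Moves the arm, as the interface text tells. Its arguments: {"type":"object","properties":{"moves":{"type":"string"}},"required":["moves"]}

```bash
mkdir -p pics; ls; cat > h.py <<'E'
from rig import *
import numpy as np, cv2
def ray(c,px):  # px: (col,row)
    p=cv2.undistortPoints(np.array([[px]],float),np.array(c["mtx"]),np.array(c["distortion"]))[0,0]
    return np.array([p[0],-p[1],-1.0])
def at_depth(c,px,z): return np.array(c["origin"])+np.array(c["rotation"])@(ray(c,px)*z)
def at_height(c,px,h):
    o=np.array(c["origin"]);d=np.array(c["rotation"])@ray(c,px); return o+d*(h-o[2])/d[2]
def proj(c,P):
    q=np.array(c["rotation"]).T@(np.array(P,float)-np.array(c["origin"])); q=q*[1,-1,-1]
    return cv2.projectPoints(q.reshape(1,3),np.zeros(3),np.zeros(3),np.array(c["mtx"]),np.array(c["distortion"]))[0][0,0]
def cloud(c):
    z=c["z_map"];v,u=np.mgrid[0:400,0:640]
    p=cv2.undistortPoints(np.stack([u,v],-1).reshape(-1,1,2).astype(float),np.array(c["mtx"]),np.array(c["distortion"])).reshape(400,640,2)
    q=np.stack([p[...,0]*z,-p[...,1]*z,-z],-1)
    return q@np.array(c["rotation"]).T+np.array(c["origin"])
E
python3 - <<'E'
from h import *
np.set_printoptions(precision=4,suppress=True)
s=read_state();print(s["position"],s["tcp_rot"],s["force"])
ims=[]
for n in("scene","top"):
    c=capture(n);ims.append(c["image"]);print(n,c["origin"],np.array(c["rotation"]).tolist(),c["mtx"][0][0])
    C=cloud(c)
    for k in["hook_grip","hook_flange","knob_center","stand","rack","rack_row","whip_a","scanner","mug","screwdriver"]:
        for m in mark_of(c,k)[:4]:
            r,q=m["pixel"];i,j=int(np.clip(round(r),0,399)),int(np.clip(round(q),0,639))
            print(k,round(m["p"],2),round(r,1),round(q,1),C[i,j])
cv2.imwrite("pics/a.png",ims[0]);cv2.imwrite("pics/b.png",ims[1])
E
```

```text
pics
[0.1896 0.5948 0.2216] [[ 0.3039 -0.001  -0.9527]
 [ 0.9527 -0.0019  0.3039]
 [-0.0021 -1.      0.0004]] [-1.3723  0.0691  0.489 ]
scene [ 1.018  -0.4818  1.1075] [[0.6162143807030482, -0.6053723981204404, 0.5037897345209263], [0.7875676432844035, 0.4769999749317374, -0.39013873323033726], [-0.00412847020202852, 0.6371775918133255, 0.770705957045073]] 443.57308058910843
hook_grip 0.94 223.3 255.9 [ 0.2974 -0.1124  0.0293]
hook_grip 0.63 166.3 436.3 [0.5979 0.2696 0.2763]
hook_grip 0.49 126.6 350.0 [0.1441 0.4034 0.023 ]
hook_flange 0.77 131.6 352.5 [0.167  0.3929 0.0207]
hook_flange 0.67 179.1 430.8 [0.5951 0.2705 0.2233]
hook_flange 0.59 239.2 242.6 [ 0.3131 -0.1709  0.0153]
hook_flange 0.3 331.5 203.5 [ 0.4847 -0.4031 -0.001 ]
knob_center 0.46 316.8 325.0 [ 0.6621 -0.1454  0.0441]
knob_center 0.38 166.9 415.4 [0.533  0.2782 0.2135]
stand 0.63 306.0 343.7 [ 0.6691 -0.0874  0.0437]
stand 0.36 143.0 392.8 [0.4217 0.3065 0.2053]
rack 0.56 199.9 403.1 [0.4965 0.3182 0.0045]
rack_row 0.6 156.1 409.6 [0.4932 0.301  0.2111]
whip_a 0.6 145.2 388.9 [0.4208 0.2909 0.2058]
whip_a 0.55 151
[... 564 characters left out ...]
 -0.0054]
hook_grip 0.7 127.4 217.8 [0.5782 0.2844 0.2898]
hook_grip 0.54 232.5 339.5 [ 0.2819 -0.1309 -0.0027]
hook_flange 0.73 131.3 221.6 [0.5751 0.2767 0.2602]
hook_flange 0.64 261.0 197.9 [ 0.1626  0.3901 -0.0004]
hook_flange 0.58 224.0 353.1 [ 0.3095 -0.1771  0.0216]
stand 0.77 141.8 327.9 [ 0.6275 -0.0808  0.0066]
rack_row 0.6 157.7 217.0 [0.4983 0.2993 0.2047]
rack_row 0.33 161.1 306.2 [0.5508 0.002  0.0031]
whip_a 0.62 148.6 222.2 [0.5205 0.2777 0.2367]
whip_a 0.42 184.8 214.1 [0.3979 0.2964 0.2361]
whip_a 0.39 165.0 218.9 [0.4656 0.2843 0.2362]
scanner 0.58 134.7 303.8 [0.6306 0.0107 0.074 ]
scanner 0.32 159.5 219.2 [0.4921 0.2926 0.2023]
mug 0.58 191.0 291.0 [0.4321 0.0556 0.0048]
```

```bash
python3 - <<'E'
import cv2
a=cv2.imread("pics/a.png")
cv2.imwrite("pics/a1.png",cv2.resize(a[100:380,180:500],None,fx=2.14,fy=2.14,interpolation=3)[:600,:800])
b=cv2.imread("pics/b.png")
cv2.imwrite("pics/b1.png",cv2.resize(b[90:300,160:440],None,fx=2.8,fy=2.8,interpolation=3))
E
```

```text
(no output)
```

View pics/a1.png

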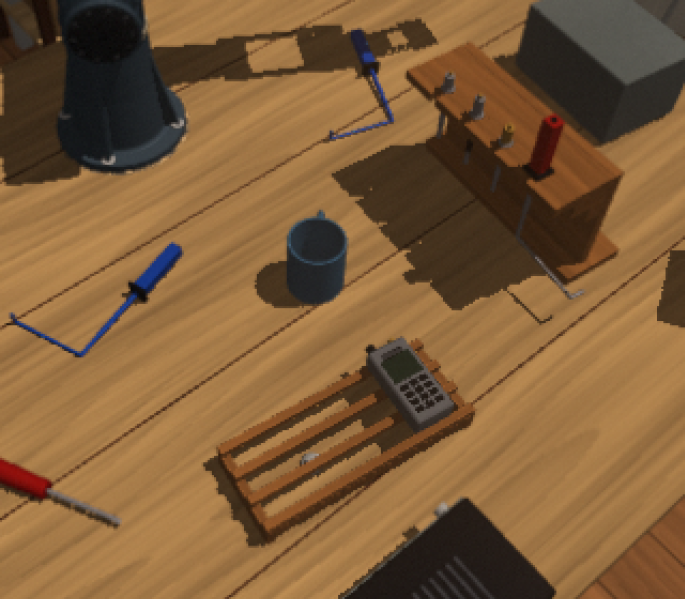

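View pics/b1.png

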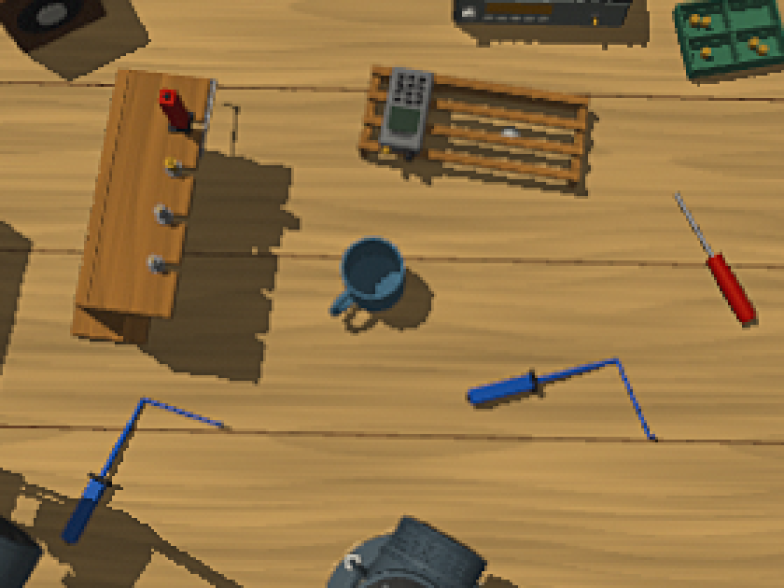

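The red-handled hook is at scene (436,166), in the rack slot nearest +x. The two blue look-alikes lie at about (256,223) and (350,127) and are to be left alone. The knob shows between the middle slats at scene (325,314), and the stand's front faces the robot. Next I measure the rack, stand and knob.

```bash
python3 - <<'E'
from h import *
np.set_printoptions(precision=4,suppress=True)
T={}
for n in("scene","top"):
    c=capture(n);T[n]=c;C=cloud(c);im=c["image"]
    for nm,zr,b in(("rack",(.198,.211),(.3,.75,.2,.42)),("stand",(.036,.05),(.55,.8,-.3,.12))):
        m=(C[...,2]>zr[0])&(C[...,2]<zr[1])&(C[...,0]>b[0])&(C[...,0]<b[1])&(C[...,1]>b[2])&(C[...,1]<b[3])
        k=cv2.connectedComponentsWithStats(m.astype(np.uint8))
        P=C[m];r=cv2.minAreaRect((P[:,:2]*1000).astype(np.float32))
        print(n,nm,m.sum(),r,np.median(P[:,2]))
    # red handle
    hsv=cv2.cvtColor(im,cv2.COLOR_BGR2HSV)
    red=((hsv[...,0]<8)|(hsv[...,0]>172))&(hsv[...,1]>170)&(C[...,2]>.2)&(C[...,1]>.15)
    P=C[red];print("handle",red.sum(),P.min(0),P.max(0),np.median(P,0), "top face",P[P[:,2]>.288].mean(0))
    v,u=np.nonzero(red);print(u.min(),u.max(),v.min(),v.max())
    # knob: gray, low, near stand
    kn=(hsv[...,1]<60)&(hsv[...,2]>90)&(abs(C[...,0]-.66)<.09)&(C[...,1]<-.06)&(C[...,1]>-.24)
    v,u=np.nonzero(kn);print("knob px",len(u),u.mean(),v.mean(),u.min(),u.max(),v.min(),v.max(),at_height(c,(u.mean(),v.mean()),.007))
    for k in("hook_grip","hook_flange"):
        print(k,[(round(x["p"],2),x["pixel"]) for x in mark_of(c,k)[:3]])
    m=(C[...,0]>.4)&(C[...,0]<.75)&(C[...,1]>.33)&(C[...,1]<.6);print("behind rack max z",C[m][:,2].max())
np.save("T.npy",T,allow_pickle=True)
c=T["scene"];cv2.imwrite("pics/c.png",np.hstack([cv2.resize(c["image"][150:260,400:480],None,fx=5,fy=5,interpolation=3),cv2.resize(T["top"]["image"][105:215,190:270],None,fx=5,fy=5,interpolation=3)]))
E
```

```text
scene rack 2783 ((503.20684814453125, 324.0753173828125), (122.49272918701172, 304.8074951171875), 84.2983627319336) 0.20602523243458593
scene stand 2063 ((652.89306640625, -79.11575317382812), (299.95623779296875, 122.13958740234375), 82.2665023803711) 0.04435032942797967
handle 242 [0.5318 0.2688 0.2068] [0.6005 0.3758 0.3017] [0.594  0.2743 0.2634] top face [0.5903 0.2785 0.2953]
427 443 153 181
knob px 18 323.77777777777777 313.27777777777777 321 328 312 316 [ 0.6396 -0.1295  0.007 ]
hook_grip [(0.89, [223.9, 255.4]), (0.6, [166.4, 435.2]), (0.6, [125.2, 350.8])]
hook_flange [(0.96, [177.4, 427.6]), (0.88, [240.3, 244.8]), (0.72, [200.9, 405.7])]
behind rack max z 0.21186845422317635
top rack 2574 ((501.10467529296875, 320.43267822265625), (119.69452667236328, 301.47540283203125), 84.1846694946289) 0.2048402460898514
top stand 859 ((701.1215209960938, -88.18153381347656), (301.1676330566406, 231.64227294921875), 83.32704162597656) 0.042924801045219896
handle 93 [0.5731 0.2683 0.2142] [0.5934 0.2887 0.3007] [0.5787 0.2755 0.2766] top face [0.5838 0.278  0.2957]
217 227 122 135
knob px 13 341.6923076923077 137.07692307692307 339 344 136 138 [ 0.6486 -0.1334  0.007 ]
hook_grip [(0.55, [230.5, 340.2]), (0.51, [126.6, 219.8]), (0.49, [274.0, 190.8])]
hook_flange [(0.8, [227.1, 351.4]), (0.75, [260.2, 196.7]), (0.61, [128.7, 222.3])]
behind rack max z 0.2160165289810707
```

View pics/c.png

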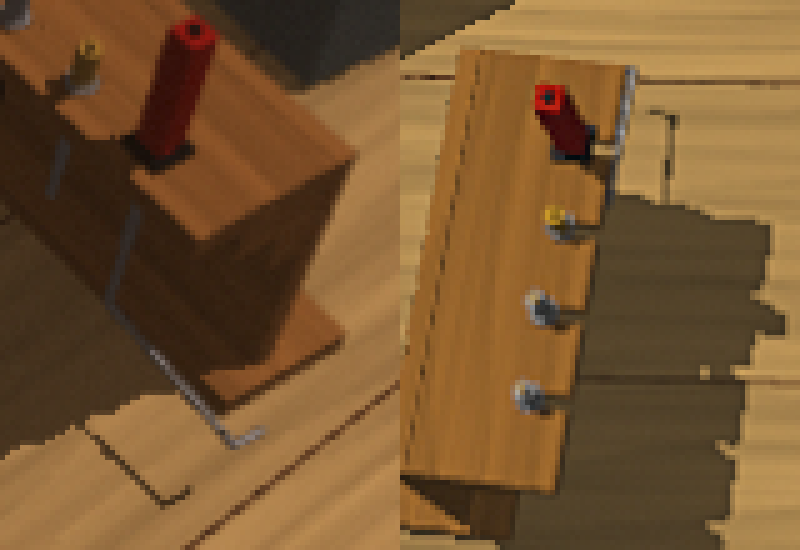

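The enlarged crop confirms it: the red handle is at scene (436,166) in the end slot. The bare wire foot below points along rack +x, and its tip turns to +y. Moving above it now.

Request:
send_rows(moves="87 0 -41 0 -6;87 0 -41 0 -5.9;87 0 -41 0 0;87 0 -41 0 0;87 -19.6 0 -30.6 0;87 -19.6 0 -30.6 0;87 -19.6 0 -30.6 0;87 -19.6 0 -30.6 0;87 -19.6 0 -30.6 0;87 -19.6 0 -30.6 0;87 -19.6 0 -30.6 0;87 -19.6 0 -30.6 0;87 -19.6 0 -30.6 0;87 -19.6 0 -30.6 0;87 -19.6 0 -30.6 0;87 -19.6 0 -30.6 0;87 -19.6 0 -30.6 0;87 -19.6 0 -30.6 0;87 0 0 0 0;87 0 0 0 0")

```text
time_s: 3.07
position: [0.5897, 0.2775, 0.3857]
tcp_rot: [[0.104, -0.001, -0.995], [0.995, -0.0, 0.104], [-0.0, -1.0, 0.001]]
force: [-0.5, 0.0, 0.7]
opening: 0.997
```

```bash
cat >> h.py <<'E'
def go(target,yawdeg=None):  # shifts in mm along tool axes to world target; yaw = world angle of tool x
    s=read_state();R=np.array(s["tcp_rot"]);d=R.T@(np.array(target)-np.array(s["position"]))*1000
    print("t",round(s["time_s"],2),"pos",np.round(s["position"],4),"yaw",round(np.degrees(np.arctan2(R[1,0],R[0,0])),2),"f",np.round(s["force"],2),"m",np.round(s["moment"],2),"op",round(s["opening"],3),"-> tool shift mm",np.round(d,1))
E
python3 - <<'E'
from h import *
np.set_printoptions(precision=1,suppress=True)
go([.588,.279,.245])
T=np.load("T.npy",allow_pickle=True).item()
S0=np.array([652.9,-79.1]);a=np.radians(-7.7);X=np.array([np.cos(a),np.sin(a)]);Y=np.array([-X[1],X[0]])
for n in T:
    c=T[n];C=cloud(c)
    m=(C[...,2]>.036)&(C[...,2]<.05)&(C[...,0]>.56)&(C[...,0]<.735)&(C[...,1]>-.27)&(C[...,1]<.1)
    P=C[m];print(n,"stand",cv2.minAreaRect((P[:,:2]*1000).astype(np.float32)))
    im=c["image"];b=im.max(2).astype(int)-im.min(2);
    u0,v0=(324,313) if n=="scene" else (341,137)
    for v in range(v0-5,v0+6):
        print(v,[f"{b[v,u]}/{im[v,u].max()}" for u in range(u0-7,u0+8)])
    for v,u in((v0-2,u0-5),(v0-2,u0+5),(v0+2,u0-5),(v0+2,u0+5)):
        p=at_height(c,(u,v),.006)[:2]*1000-S0;print((v,u),p@X,p@Y)
E
```

```text
t 3.07 pos [0.6 0.3 0.4] yaw 84.0 f [-0.5  0.   0.7] m [-0.  0. -0.] op 0.997 -> tool shift mm [  1.4 140.7   1.7]
scene stand ((652.89306640625, -79.11575317382812), (299.95623779296875, 122.13958740234375), 82.2665023803711)
308 ['96/135', '52/76', '51/74', '46/68', '42/66', '38/64', '36/62', '35/64', '47/82', '87/152', '86/152', '86/151', '87/152', '86/154', '86/154']
309 ['53/74', '47/69', '41/68', '38/65', '35/63', '36/63', '37/64', '48/84', '85/154', '87/156', '86/152', '85/149', '88/155', '87/155', '90/157']
310 ['40/66', '38/64', '36/64', '36/63', '37/64', '48/81', '86/154', '85/152', '86/152', '86/151', '86/152', '86/154', '87/156', '91/160', '92/163']
311 ['36/65', '36/63', '36/63', '47/81', '87/151', '87/153', '82/153', '55/140', '56/142', '58/146', '72/148', '89/158', '90/161', '91/163', '92/144']
312 ['49/85', '84/149', '85/150', '88/152', '82/148', '34/99', '24/127', '23/137', '23/143', '23/153', '24/155', '22/165', '69/126', '97/144', '94/134']
313 ['82/149', '85/153', '89/157', '82/147', '36/89', '18/116', '19/131', '20/145', '22/154', '23/156', '45/127', '81/139', '9
[... 2279 characters left out ...]
6', '81/127', '79/120', '79/120']
140 ['83/118', '86/119', '87/118', '86/116', '86/117', '92/128', '99/137', '114/155', '117/157', '117/160', '117/158', '115/156', '114/157', '115/156', '116/159']
141 ['68/129', '62/121', '58/116', '53/101', '51/98', '60/103', '63/96', '86/119', '93/123', '92/124', '88/121', '94/127', '98/135', '110/151', '121/165']
142 ['73/141', '73/139', '89/169', '89/168', '85/162', '79/151', '71/136', '65/126', '60/118', '60/117', '53/101', '60/107', '64/107', '81/119', '97/138']
(135, 336) 8.207190961706717 -31.448516447336214
(135, 346) 14.347130953068978 -69.6595766853273
(139, 336) -7.82831831090007 -33.79047714472994
(139, 346) -1.7073521708096298 -71.9277980214756
```

Request:
send_rows(moves="87 1 36 1.5 0;87 0 36 0 0;87 0 36 0 0;87 0 30 0 0;87 0 8 0 0;87 0 0 0 0;30 0 0 0 0;30 0 0 0 0;15 0 0 0 0;10 0 0 0 0;10 0 0 0 0;10 0 0 0 0;10 0 0 0 0;10 0 0 0 0")

```text
time_s: 4.23
position: [0.5871, 0.2803, 0.2407]
tcp_rot: [[0.101, 0.0, -0.995], [0.995, 0.0, 0.101], [0.0, -1.0, -0.0]]
force: [0.4, -1.0, 0.6]
opening: 0.48
```

```bash
python3 - <<'E'
from h import *
go([.588,.279,.240])
c=capture("scene");cv2.imwrite("pics/d.png",cv2.resize(c["image"][110:270,370:500],None,fx=3.7,fy=3.7,interpolation=3))
E
```

```text
t 4.23 pos [0.5871 0.2803 0.2407] yaw 84.2 f [ 0.43 -1.05  0.58] m [ 0.04 -0.01  0.  ] op 0.48 -> tool shift mm [-1.2  0.7 -1. ]
```

View pics/d.png

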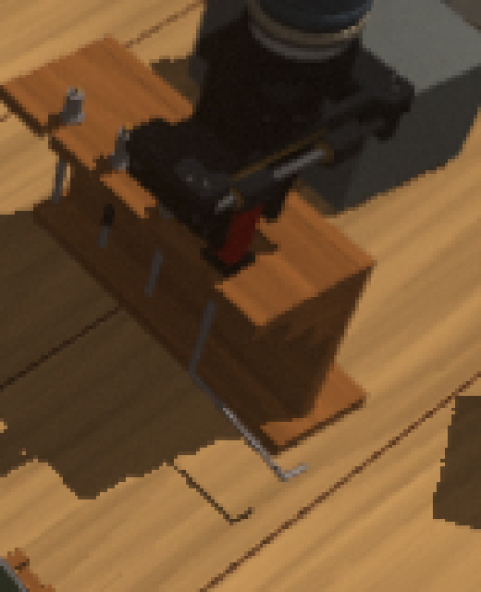

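The picture shows the gripper astride the red handle at crop (235,240), with the hook still hanging in its slot. The fingers are still closing.

Request:
send_rows(moves="10 0 0 0 0;10 0 0 0 0;10 0 0 0 0;10 0 0 0 0;10 0 0 0 0;10 0 0 0 0;10 0 0 0 0;10 0 0 0 0;10 0 0 0 0;10 0 0 0 0")

```text
time_s: 5.12
position: [0.587, 0.2803, 0.2405]
tcp_rot: [[0.101, -0.0, -0.995], [0.995, -0.0, 0.101], [-0.0, -1.0, 0.0]]
force: [0.3, -0.2, -1.4]
opening: 0.228
```

Request:
send_rows(moves="10 0 -2 0 0;10 0 -2 0 0;10 -5 0 0 0;10 -10 0 0 0;10 -15 0 0 0;10 -20 0 0 0;10 -20 0 0 0;10 -20 0 0 0;10 -20 0 0 0;10 -20 0 0 0;10 0 -35 0 0;10 0 -35 0 0;10 0 -35 0 0;10 0 0 0 0;10 0 0 0 0")

```text
time_s: 6.37
position: [0.5748, 0.1496, 0.3523]
tcp_rot: [[0.102, 0.006, -0.995], [0.995, -0.0, 0.102], [0.0, -1.0, -0.006]]
force: [-0.4, 0.4, -1.9]
opening: 0.227
```

```bash
python3 - <<'E'
from h import *
X=np.array([.9914,-.1305]);Y=-np.array([X[1],-X[0]]);S=np.array([.650,-.0804]);print(Y)
p=S-.185*X-.094*Y
go([*p,.345]); print("yaw stand-y",np.degrees(np.arctan2(Y[1],Y[0])))
c=capture("scene");cv2.imwrite("pics/e.png",c["image"])
d=capture("top");cv2.imwrite("pics/e2.png",d["image"])
cv2.imwrite("pics/e3.png",np.hstack([cv2.resize(c["image"][120:320,360:520],None,fx=2.9,fy=2.9),cv2.resize(d["image"][80:280,190:310],None,fx=2.9,fy=2.9)]))
E
```

```text
[0.1305 0.9914]
t 6.37 pos [0.5748 0.1496 0.3523] yaw 84.13 f [-0.39  0.36 -1.85] m [0.06 0.07 0.01] op 0.227 -> tool shift mm [-309.8    6.6   89.4]
yaw stand-y 82.50115241986664
```

View pics/e3.png

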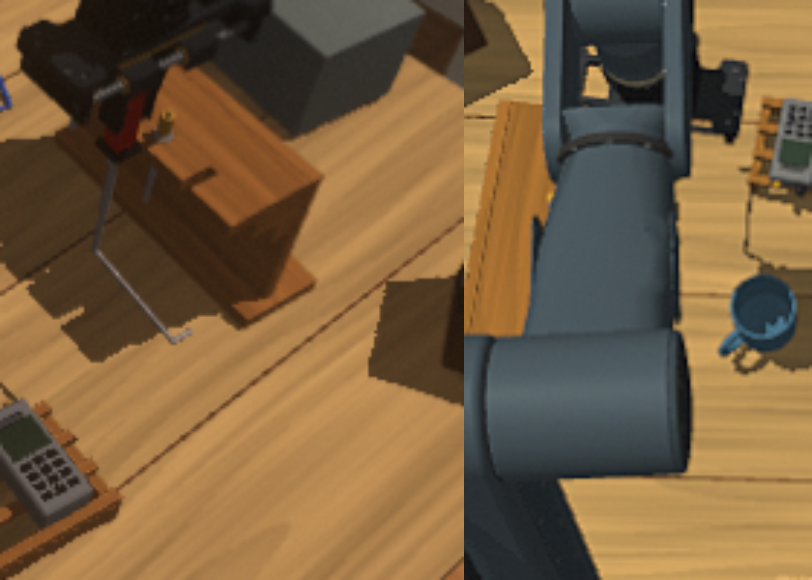

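```bash
python3 - <<'E'
from h import *
from scipy.optimize import brentq
c=capture("scene");p=np.array(read_state()["position"])
f=lambda z:proj(c,[p[0],p[1],z])[1]-205.2
z=brentq(f,.0,.3);print("elbow z",z,proj(c,[p[0],p[1],z]),"TCP-elbow",p[2]-z)
x=np.array([.995,-.102]);q=p[:2]+.11*x
z2=brentq(lambda z:proj(c,[*q,z])[1]-237.2,0,.3);print("tip z",z2,proj(c,[*q,z2]),"TCP-tip",p[2]-z2)
E
```

```text
elbow z 0.18217011761134586 [390.48609896 205.2       ] TCP-elbow 0.16558287012236036
tip z 0.16750315443656974 [417.18691458 237.2       ] TCP-tip 0.18024983329713648
```

Request:
send_rows(moves="10 -20.6 0 6 1.6;10 -20.6 0 6 0;10 -20.6 0 6 0;10 -20.6 0 6 0;10 -20.6 0 6 0;10 -20.6 0 6 0;10 -20.6 0 6 0;10 -20.6 0 6 0;10 -20.6 0 6 0;10 -20.6 0 6 0;10 -20.6 0 6 0;10 -20.6 0 6 0;10 -20.6 0 6 0;10 -20.6 0 6 0;10 -20.6 0 6 0;10 0 0 0 0;10 0 0 0 0")

```text
time_s: 7.93
position: [0.4444, -0.1443, 0.348]
tcp_rot: [[0.131, -0.003, -0.991], [0.991, 0.002, 0.131], [0.002, -1.0, 0.003]]
force: [0.2, 0.9, -1.6]
opening: 0.227
```

```bash
python3 - <<'E'
from h import *
X=np.array([.9914,-.1305]);Y=np.array([.1305,.9914]);S=np.array([.650,-.0804])
p=S-.185*X-.094*Y
go([*p,.345])
E
```

```text
t 7.93 pos [ 0.4444 -0.1443  0.348 ] yaw 82.47 f [ 0.16  0.94 -1.58] m [ 0.03 -0.04  0.01] op 0.227 -> tool shift mm [ -3.8   3.  -10.6]
```

Request:
send_rows(moves="10 -3.8 35 -5 0;10 0 35 0 0;10 0 35 0 0;10 0 30 0 0;10 0 13 0 0;10 0 6 0 0;10 0 0 0 0;10 0 0 0 0;10 0 0 0 0")

```text
time_s: 8.68
position: [0.451, -0.1487, 0.1966]
tcp_rot: [[0.128, 0.002, -0.992], [0.992, -0.001, 0.128], [-0.001, -1.0, -0.002]]
force: [-0.8, -1.1, -0.9]
opening: 0.228
```

```bash
python3 - <<'E'
from h import *
from scipy.optimize import brentq
go([.454,-.149,.1827])
F=[]
for i in range(4):
    c=capture("scene");s=read_state();F.append(np.r_[s["force"],s["moment"]])
print(np.round(F,2))
cv2.imwrite("pics/f.png",cv2.resize(c["image"][200:360,180:400],None,fx=3.6,fy=3.6,interpolation=3))
E
```

```text
t 8.68 pos [ 0.451  -0.1487  0.1966] yaw 82.64 f [-0.84 -1.08 -0.9 ] m [ 0.03  0.03 -0.01] op 0.228 -> tool shift mm [ 0.1 13.9 -3. ]
[[-0.34 -1.04 -0.76  0.05  0.06 -0.06]
 [ 0.18  0.31 -1.67  0.03  0.   -0.03]
 [-0.6  -0.04 -1.71  0.04 -0.01 -0.  ]
 [-0.41 -0.25 -1.87  0.05  0.01 -0.03]]
```

View pics/f.png

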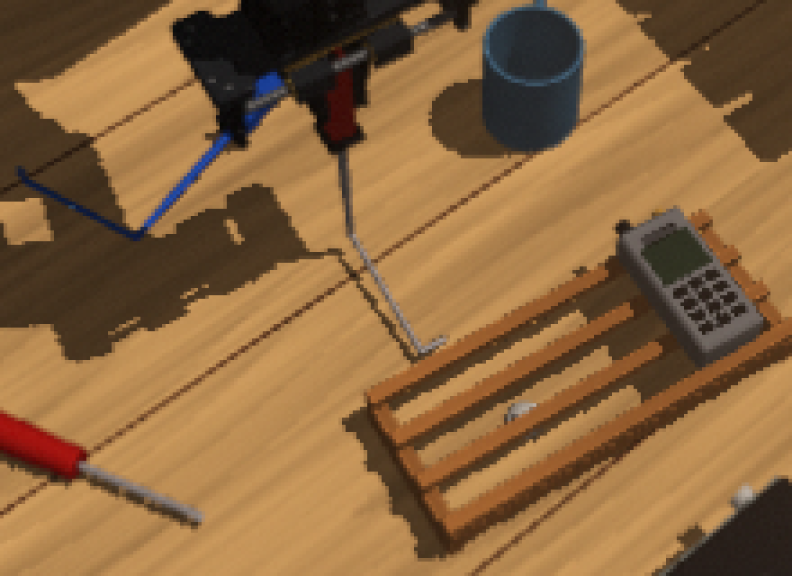

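The hook hangs in front of the stand with its tip corner at scene (296,297), clear of the front edge. The knob is at (324,314), and the mug, scanner and screwdriver are clear.

```bash
python3 - <<'E'
from h import *
c=capture("scene");a=np.radians(-7.73);X=np.array([np.cos(a),np.sin(a)]);Y=np.array([-X[1],X[0]]);S=np.array([652.9,-79.1])
for nm,px,h in(("corner",(296.1,297.2),.0165),("tipend",(303.3,294.7),.0165),("elbow",(277.5,265.3),.0295)):
    p=at_height(c,px,h)[:2]*1000;print(nm,p,(p-S)@X,(p-S)@Y)
E
```

```text
corner [ 561.45537379 -161.76730585] -79.49449090030181 -94.21586404196651
tipend [ 567.60815584 -142.01245361] -76.05474702016993 -73.81294571370451
elbow [ 456.96714107 -147.40380446] -184.96519292167912 -94.03707950078909
```

Request:
send_rows(moves="10 0 5 0 0;10 0 3 0 0;10 0 0 0 0;10 0 0 0 0")

```text
time_s: 9.27
position: [0.4496, -0.1484, 0.1872]
tcp_rot: [[0.129, -0.001, -0.992], [0.992, 0.001, 0.129], [0.0, -1.0, 0.001]]
force: [-0.1, -0.4, -1.1]
opening: 0.225
```

```bash
cat >> h.py <<'E'
def feel(n=6):
    F=[]
    for i in range(n):
        capture("scene");s=read_state();F.append(np.r_[s["force"],s["moment"]])
    print("t",round(s["time_s"],2),"z",round(s["position"][2],4),"F,M",np.round(np.mean(F,0),2),"sd",np.round(np.std(F,0),2)[:3])
E
python3 -c "from h import *;feel()"
```

```text
t 9.57 z 0.1876 F,M [ 0.08 -0.14 -1.57  0.03  0.01  0.02] sd [0.6  0.68 0.3 ]
```

Request:
send_rows(moves="10 0 1 0 0;10 0 1 0 0;10 0 0 0 0")

```text
time_s: 9.82
position: [0.45, -0.1485, 0.1855]
tcp_rot: [[0.129, 0.0, -0.992], [0.992, -0.0, 0.129], [-0.0, -1.0, -0.0]]
force: [0.0, -0.3, 0.6]
opening: 0.231
```

```bash
python3 -c "from h import *;feel()"
```

```text
t 10.12 z 0.1856 F,M [-0.21  0.04 -0.42 -0.02 -0.02 -0.01] sd [0.41 0.28 0.37]
```

Request:
send_rows(moves="10 0 1 0 0;10 0 0.5 0 0;10 0 0 0 0")

```text
time_s: 10.37
position: [0.4499, -0.1486, 0.1842]
tcp_rot: [[0.129, -0.0, -0.992], [0.992, -0.0, 0.129], [-0.0, -1.0, 0.0]]
force: [-0.8, 0.2, 2.7]
opening: 0.23
```

```bash
python3 -c "from h import *;feel()"
```

```text
t 10.67 z 0.1842 F,M [-1.21  0.5   2.33 -0.02  0.11 -0.02] sd [0.41 0.57 0.39]
```

Request:
send_rows(moves="10 0 -4 0 0;10 0 0 -6 0;10 0 0 -12 0;10 0 0 -12 0;10 0 0 -12 0;10 0 0 -12 0;10 0 0 -12 0;10 0 0 -12 0;10 0 0 -12 0;10 0 0 -10 0;10 0 0 -6 0;10 0 0 0 0;10 0 0 0 0")

```text
time_s: 11.75
position: [0.5548, -0.1619, 0.1877]
tcp_rot: [[0.128, -0.001, -0.992], [0.992, 0.0, 0.128], [0.0, -1.0, 0.001]]
force: [-0.4, 0.4, -1.5]
opening: 0.229
```

```bash
python3 - <<'E'
from h import *
X=np.array([.9914,-.1305]);Y=np.array([.1305,.9914]);S=np.array([.650,-.0804])
feel(4);p=np.array(read_state()["position"]);go(p);print((p[:2]-S)@X*1000,(p[:2]-S)@Y*1000)
c=capture("scene");cv2.imwrite("pics/g.png",cv2.resize(c["image"][230:350,240:400],None,fx=5,fy=5,interpolation=3))
E
```

```text
t 11.95 z 0.188 F,M [-0.06  0.03 -1.28  0.    0.01  0.01] sd [0.28 0.61 0.73]
t 11.95 pos [ 0.5543 -0.1619  0.188 ] yaw 82.6 f [-0.2  -0.13 -0.31] m [-0.03  0.02 -0.06] op 0.225 -> tool shift mm [0. 0. 0.]
-84.2182983932933 -93.30066059704531
```

View pics/g.png

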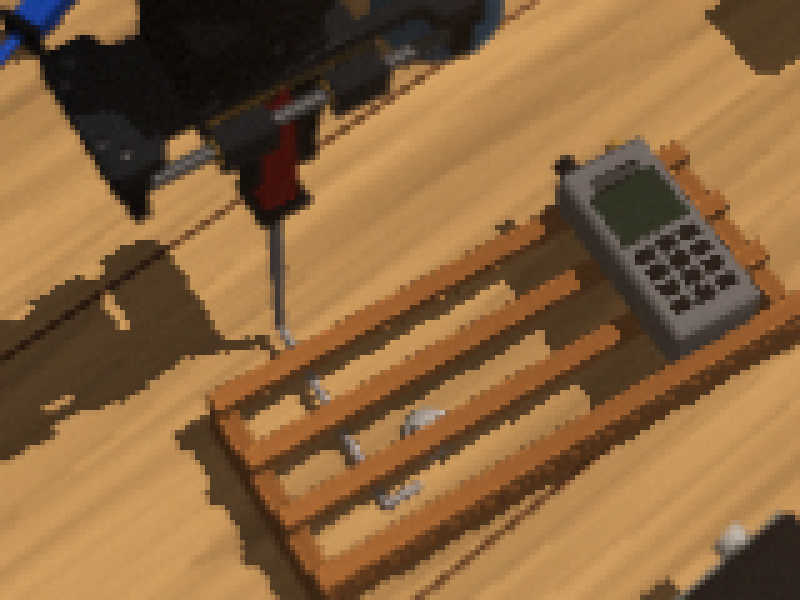

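The tip shows through the back gap at scene (317–324, 327–330), behind and to the right of the knob at (325,314). Now I shift it sideways behind the knob and lower it lightly.

Request:
send_rows(moves="10 6 0 0 0;10 8 0 0 0;10 6 0 0 0;10 3 0 0 0;10 0 0 0 0;10 0 1 0 0;10 0 1 0 0;10 0 0 0 0")

```text
time_s: 12.67
position: [0.5581, -0.1395, 0.1859]
tcp_rot: [[0.129, 0.0, -0.992], [0.992, -0.0, 0.129], [0.0, -1.0, -0.0]]
force: [0.4, 0.8, -0.7]
opening: 0.224
```

```bash
python3 - <<'E'
from h import *
X=np.array([.9914,-.1305]);Y=np.array([.1305,.9914]);S=np.array([.650,-.0804])
feel(5);p=np.array(read_state()["position"]);go(p);print((p[:2]-S)@X*1000,(p[:2]-S)@Y*1000)
c=capture("scene");cv2.imwrite("pics/i.png",cv2.resize(c["image"][270:350,280:370],None,fx=7,fy=7,interpolation=3))
E
```

```text
t 12.92 z 0.1861 F,M [-0.53  0.01 -1.08  0.08 -0.06  0.03] sd [0.32 0.34 0.56]
t 12.92 pos [ 0.558  -0.1395  0.1861] yaw 82.59 f [-0.25 -0.37 -1.13] m [ 0.04 -0.08  0.03] op 0.223 -> tool shift mm [0. 0. 0.]
-83.45015480528026 -70.63014026178097
```

View pics/i.png

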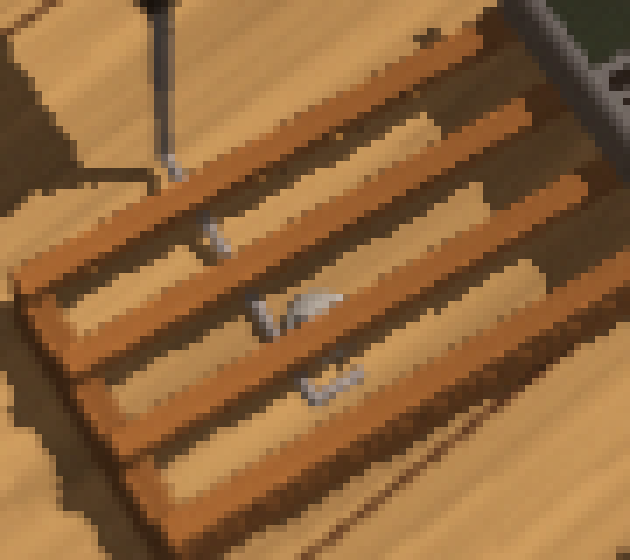

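Request:
send_rows(moves="10 0 0.7 0 0;10 0.3 0 2 0;10 0.3 0 3 0;10 0.4 0 4 0;10 0.4 0 4 0;10 0.4 0 4 0;10 0.4 0 4 0;10 0.4 0 4 0;10 0.4 0 4 0;10 0.4 0 4 0;10 0 0 0 0")

```text
time_s: 13.88
position: [0.5247, -0.1314, 0.1854]
tcp_rot: [[0.129, -0.001, -0.992], [0.992, 0.0, 0.129], [0.0, -1.0, 0.001]]
force: [0.1, 0.6, 0.2]
opening: 0.231
```

```bash
python3 - <<'E'
from h import *
X=np.array([.9914,-.1305]);Y=np.array([.1305,.9914]);S=np.array([.650,-.0804])
feel(4);p=np.array(read_state()["position"]);go(p);print((p[:2]-S)@X*1000,(p[:2]-S)@Y*1000)
c=capture("scene");cv2.imwrite("pics/j.png",cv2.resize(c["image"][260:340,270:360],None,fx=7,fy=7,interpolation=3))
E
```

```text
t 14.08 z 0.1852 F,M [-0.82 -0.25  0.75  0.    0.08 -0.03] sd [0.43 0.3  0.56]
t 14.08 pos [ 0.5249 -0.1315  0.1852] yaw 82.62 f [-1.18 -0.13  0.35] m [-0.02  0.18 -0.06] op 0.228 -> tool shift mm [0. 0. 0.]
-117.30489833724916 -67.00098762197092
```

View pics/j.png

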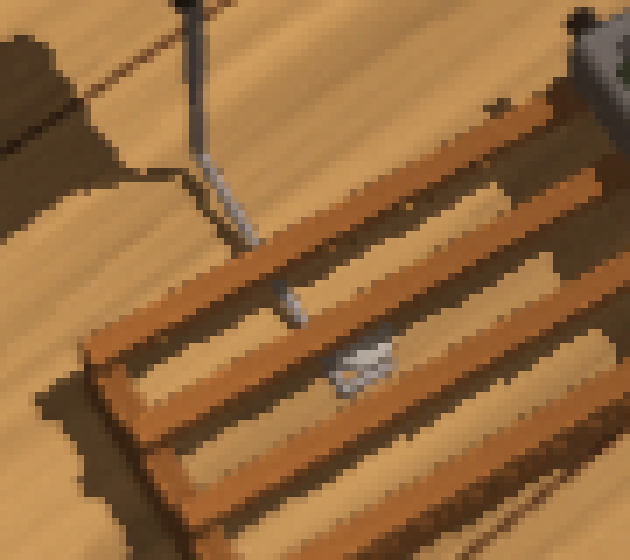

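The knob sits in the hook's corner at scene (322,312) and is moving with it, with about 2 N on the table. Continuing.

Request:
send_rows(moves="10 0.2 0 2 0;10 0.3 0 4 0;10 0.3 0 4.5 0;10 0.3 0 4.5 0;10 0.3 0 4.5 0;10 0.3 0 4.5 0;10 0.3 0 4.5 0;10 0.3 0 4.5 0;10 0.3 0 4.5 0;10 0.3 0 4.5 0;10 0.3 0 4.5 0;10 0.3 0 4.5 0;10 0.3 0 4.5 0;10 0.3 0 4.5 0;10 0.3 0 4.5 0;10 0.3 0 4.5 0;10 0.3 0 4.5 0;10 0.3 0 4.5 0;10 0.2 0 4 0;10 0 0 2 0")

```text
time_s: 15.8
position: [0.4424, -0.1152, 0.1853]
tcp_rot: [[0.129, -0.0, -0.992], [0.992, 0.0, 0.129], [0.0, -1.0, 0.0]]
force: [1.5, -1.0, -0.0]
opening: 0.227
```

```bash
python3 - <<'E'
from h import *
X=np.array([.9914,-.1305]);Y=np.array([.1305,.9914]);S=np.array([.650,-.0804])
feel(4);p=np.array(read_state()["position"]);go(p);print((p[:2]-S)@X*1000,(p[:2]-S)@Y*1000)
c=capture("scene");cv2.imwrite("pics/k.png",cv2.resize(c["image"][230:340,240:370],None,fx=5.4,fy=5.4,interpolation=3))
E
```

```text
t 16.0 z 0.1853 F,M [-0.27  0.03  0.39 -0.03 -0.18  0.01] sd [0.36 0.15 0.29]
t 16.0 pos [ 0.4425 -0.1153  0.1853] yaw 82.62 f [-0.56 -0.16  0.48] m [ 0.02 -0.05  0.07] op 0.225 -> tool shift mm [0. 0. 0.]
-201.15390223570927 -61.660542805626015
```

View pics/k.png

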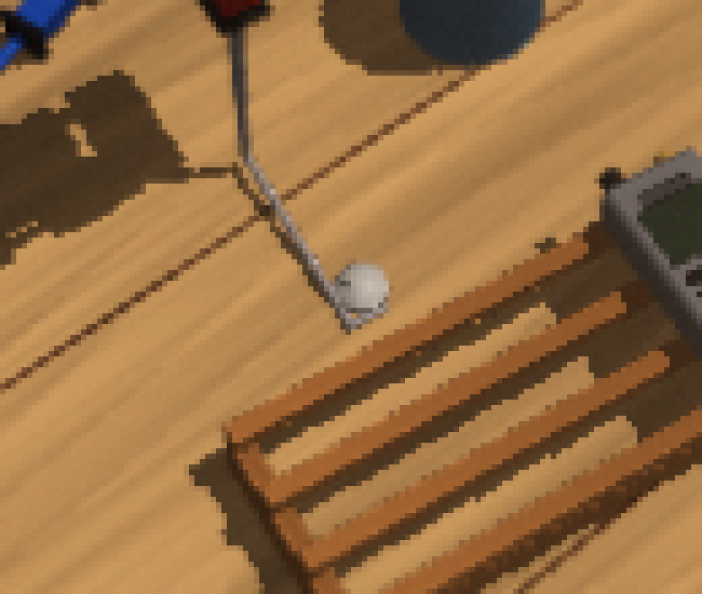

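The knob lies fully out in front of the stand at scene (307,283), resting in the hook's corner. Now I back off, lift, and carry the hook back.

Request:
send_rows(moves="10 -2 0 -1.5 0;10 -2 0 -1.5 0;10 0 -5 0 0;10 0 -15 0 0;10 0 -35 0 0;10 0 -35 0 0;10 0 -35 0 0;10 0 -38 0 0;10 0 0 0 0")

```text
time_s: 16.8
position: [0.4497, -0.1221, 0.356]
tcp_rot: [[0.129, 0.015, -0.992], [0.992, -0.009, 0.128], [-0.007, -1.0, -0.016]]
force: [0.6, -0.1, -0.9]
opening: 0.228
```

Request:
send_rows(moves="10 10 0 -3 -1.6;10 20 0 -6.9 0;10 20 0 -6.9 0;10 20 0 -6.9 0;10 20 0 -6.9 0;10 20 0 -6.9 0;10 20 0 -6.9 0;10 20 0 -6.9 0;10 20 0 -6.9 0;10 20 0 -6.9 0;10 20 0 -6.9 0;10 20 0 -6.9 0;10 20 0 -6.9 0;10 20 0 -6.9 0;10 10 0 -3 0;10 0 0 0 0;10 0 0 0 0")

```text
time_s: 18.22
position: [0.5684, 0.1492, 0.3467]
tcp_rot: [[0.099, -0.003, -0.995], [0.995, -0.001, 0.099], [-0.001, -1.0, 0.003]]
force: [-0.2, -0.3, -0.7]
opening: 0.226
```

```bash
python3 - <<'E'
from h import *
x=np.array([.9948,-.102]);y=np.array([.102,.9948]);p0=np.array([.587,.2803])
go([*(p0-.13*y),.2455])
c=capture("scene");h=cv2.cvtColor(c["image"],cv2.COLOR_BGR2HSV)
k=(h[...,1]<50)&(h[...,2]>100);k[:260]=0;k[310:]=0;k[:,:290]=0;k[:,325:]=0
v,u=np.nonzero(k);q=at_height(c,(u.mean(),v.mean()),.005)[:2]*1000
a=np.radians(-7.73);X=np.array([np.cos(a),np.sin(a)]);Y=np.array([-X[1],X[0]]);S=np.array([652.9,-79.1])
print("knob",len(u),u.mean(),v.mean(),(q-S)@X,(q-S)@Y)
E
```

```text
t 18.22 pos [0.5684 0.1492 0.3467] yaw 84.3 f [-0.21 -0.34 -0.68] m [-0.02  0.06 -0.01] op 0.226 -> tool shift mm [  2.5 101.2  -5.5]
knob 57 306.82456140350877 282.6842105263158 -107.98405156754174 -44.030304599429186
```

Request:
send_rows(moves="10 0 30 -2.5 0;10 0 35 -3 0;10 0 28 0 0;10 0 8 0 0;10 10 0 0 0;10 20 0 0 0;10 20 0 0 0;10 10 0 0 0;10 5 0 0 0;10 0 0 0 0;10 0 0 0 0;10 0 0 0 0")

```text
time_s: 19.27
position: [0.5814, 0.2124, 0.2478]
tcp_rot: [[0.101, 0.0, -0.995], [0.995, -0.001, 0.101], [-0.0, -1.0, -0.0]]
force: [0.3, 0.3, -0.9]
opening: 0.228
```

```bash
python3 - <<'E'
from h import *
for i in range(3): go([.587,.2803,.2455]);capture("top")
E
```

```text
t 19.27 pos [0.5814 0.2124 0.2478] yaw 84.18 f [ 0.27  0.28 -0.89] m [ 0.02  0.06 -0.01] op 0.228 -> tool shift mm [68.1  2.3  1.3]
t 19.32 pos [0.5814 0.2123 0.2476] yaw 84.16 f [-0.68 -1.13 -1.58] m [-0.    0.   -0.01] op 0.231 -> tool shift mm [68.2  2.1  1.3]
t 19.37 pos [0.5813 0.2123 0.2475] yaw 84.16 f [ 0.92  0.03 -1.55] m [-0.01 -0.05 -0.02] op 0.225 -> tool shift mm [68.2  2.   1.3]
```

Request:
send_rows(moves="10 0 2 1.3 0;10 0 0 0 0;10 8 0 0 0;10 8 0 0 0;10 8 0 0 0;10 8 0 0 0;10 6 0 0 0;10 0 0 0 0;10 0 0 0 0")

```text
time_s: 20.17
position: [0.5838, 0.2517, 0.2452]
tcp_rot: [[0.1, -0.0, -0.995], [0.995, -0.0, 0.1], [-0.0, -1.0, 0.0]]
force: [0.3, -0.7, -1.6]
opening: 0.227
```

```bash
python3 - <<'E'
from h import *
go([.587,.2803,.2455]);feel(3)
c=capture("scene");cv2.imwrite("pics/l.png",cv2.resize(c["image"][130:250,380:480],None,fx=5,fy=5,interpolation=3))
E
```

```text
t 20.17 pos [0.5838 0.2517 0.2452] yaw 84.28 f [ 0.31 -0.71 -1.58] m [ 0.05  0.06 -0.03] op 0.227 -> tool shift mm [28.8 -0.3 -0.4]
t 20.32 z 0.2453 F,M [ 0.14 -0.24 -0.83 -0.   -0.01  0.  ] sd [0.26 0.18 0.27]
```

View pics/l.png

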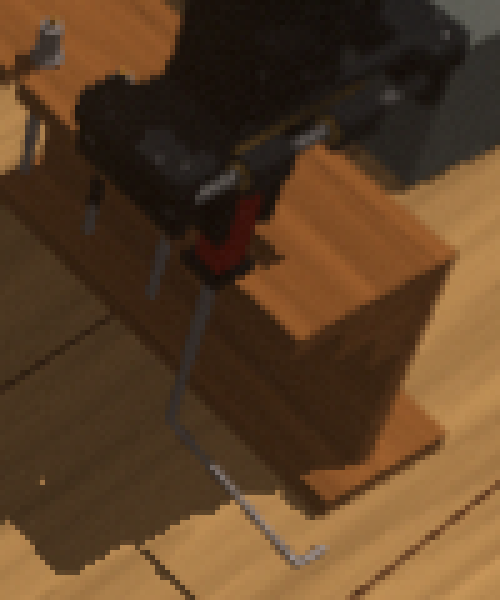

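The tube is at the slot mouth at crop (215,285), with the flange above the shelf and no side force. I slide it in to the original place.

Request:
send_rows(moves="10 5 0 -0.3 0;10 5 0 0 0;10 6 0 0 0;10 6 0 0 0;10 5 0 0 0;10 1 0 0 0;10 0 0 0 0;10 0 0 0 0")

```text
time_s: 21.03
position: [0.5869, 0.279, 0.2452]
tcp_rot: [[0.101, -0.0, -0.995], [0.995, -0.0, 0.101], [-0.0, -1.0, 0.0]]
force: [-0.6, -0.1, -0.9]
opening: 0.228
```

```bash
python3 - <<'E'
from h import *
go([.587,.2803,.2405]);feel(4)
E
```

```text
t 21.03 pos [0.5869 0.279  0.2452] yaw 84.23 f [-0.57 -0.08 -0.93] m [0.02 0.04 0.03] op 0.228 -> tool shift mm [1.3 4.7 0. ]
t 21.23 z 0.2453 F,M [ 0.29 -0.19 -1.19  0.02  0.03 -0.01] sd [0.46 0.6  0.13]
```

Lower until the flange rests on the shelf.

Request:
send_rows(moves="10 0 2 0 0;10 0 1.5 0 0;10 0 0.8 0 0;10 0 0 0 0;10 0 0 0 0")

```text
time_s: 21.65
position: [0.587, 0.2788, 0.2409]
tcp_rot: [[0.101, -0.0, -0.995], [0.995, -0.0, 0.101], [-0.0, -1.0, 0.0]]
force: [-0.2, -0.1, -1.6]
opening: 0.229
```

```bash
python3 - <<'E'
from h import *
go([.587,.2803,.2405]);feel(4)
E
```

```text
t 21.65 pos [0.587  0.2788 0.2409] yaw 84.21 f [-0.15 -0.15 -1.63] m [ 0.   -0.03  0.  ] op 0.229 -> tool shift mm [1.5 0.4 0.1]
t 21.85 z 0.2412 F,M [-0.29  0.04 -0.97  0.02 -0.01 -0.01] sd [0.59 0.85 0.34]
```

Request:
send_rows(moves="10 0 0.6 0 0;10 0 0.5 0 0;10 0 0 0 0;10 0 0 0 0")

```text
time_s: 22.18
position: [0.5871, 0.2789, 0.2404]
tcp_rot: [[0.101, 0.001, -0.995], [0.995, 0.0, 0.101], [0.0, -1.0, -0.001]]
force: [-0.7, 0.0, 1.7]
opening: 0.227
```

```bash
python3 - <<'E'
from h import *
go([.587,.2803,.2405]);feel(4)
E
```

```text
t 22.18 pos [0.5871 0.2789 0.2404] yaw 84.21 f [-0.72  0.03  1.69] m [-0.06  0.11  0.01] op 0.227 -> tool shift mm [ 1.3 -0.1  0.3]
t 22.38 z 0.2404 F,M [-0.94 -0.03  2.42 -0.04  0.16  0.01] sd [0.34 0.46 0.38]
```

The flange is bearing on the shelf. Release slowly, then rise.

Request:
send_rows(moves="24 0 0 0 0;28 0 0 0 0;34 0 0 0 0;42 0 0 0 0;55 0 0 0 0;70 0 0 0 0;80 0 0 0 0;80 0 0 0 0;80 0 0 0 0;80 0 0 0 0;80 0 0 0 0;80 0 0 0 0")

```text
time_s: 23.38
position: [0.587, 0.2789, 0.24]
tcp_rot: [[0.101, 0.0, -0.995], [0.995, 0.0, 0.101], [0.0, -1.0, -0.0]]
force: [0.3, 0.7, -0.0]
opening: 0.903
```

Request:
send_rows(moves="80 0 -4 0 0;80 0 -10 0 0;80 0 -25 0 0;80 0 -35 0 0;80 0 -40 0 0;80 0 -40 0 0;80 0 0 0 0;80 0 0 0 0;80 0 0 0 0;80 0 0 0 0;80 0 0 0 0;80 0 0 0 0;80 0 0 0 0;80 0 0 0 0;80 0 0 0 0;80 0 0 0 0;80 0 0 0 0;80 0 0 0 0")

```text
time_s: 24.88
position: [0.587, 0.2789, 0.394]
tcp_rot: [[0.101, 0.0, -0.995], [0.995, -0.0, 0.101], [-0.0, -1.0, -0.0]]
force: [-0.5, -0.7, 0.1]
opening: 0.921
```

```bash
python3 - <<'E'
from h import *
go([.587,.2803,.39])
c=capture("scene");cv2.imwrite("pics/m.png",cv2.resize(c["image"][100:320,240:500],None,fx=2.7,fy=2.7,interpolation=3))
o=cv2.imread("pics/a.png");print([(k,[round(v) for v in search_frame(c,k)[0]["bbox"]]) for k in("hook_grip","knob_center","mug","scanner")])
C=cloud(c);h=cv2.cvtColor(c["image"],cv2.COLOR_BGR2HSV)
for n,I in(("before",o),("after",c["image"])):
    h=cv2.cvtColor(I,cv2.COLOR_BGR2HSV);m=((h[...,0]<8)|(h[...,0]>172))&(h[...,1]>170);m[:150]=0;m[190:]=0;m[:,:420]=0;m[:,450:]=0
    v,u=np.nonzero(m);print(n,len(u),u.mean(),v.mean(),u.min(),u.max(),v.min(),v.max())
E
```

```text
t 24.88 pos [0.587  0.2789 0.394 ] yaw 84.21 f [-0.45 -0.71  0.12] m [-0.01 -0.05  0.08] op 0.921 -> tool shift mm [1.4 4.  0.2]
[('hook_grip', [196, 211, 266, 256]), ('knob_center', [301, 280, 314, 287]), ('mug', [314, 198, 343, 241]), ('scanner', [352, 258, 390, 299])]
before 247 435.0607287449393 166.8582995951417 427 443 153 181
after 241 434.448132780083 167.63485477178423 427 442 154 181
```

View pics/m.png

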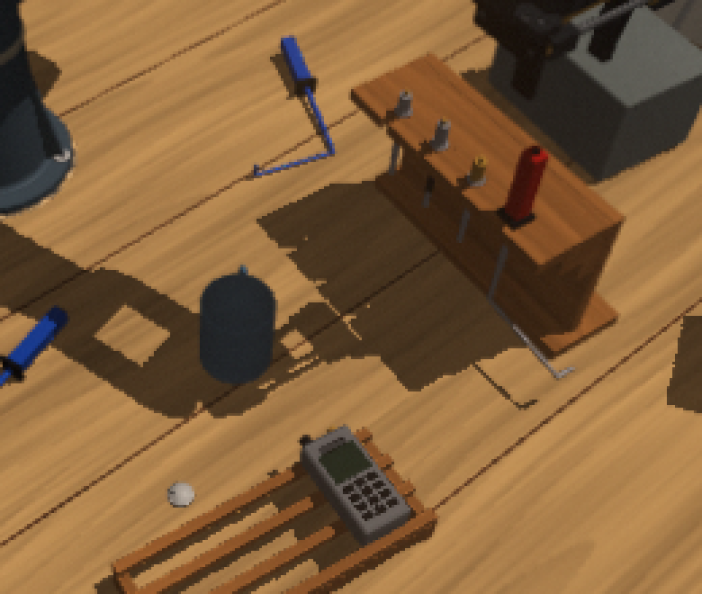

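The hook hangs upright in its slot, with the handle at scene (434,168) against (435,167) before. The knob is clear in front of the stand at (307,283), everything else is undisturbed, and the gripper is free above. Handing in.

```bash
python3 -c "
from rig import *
print(hand_in())"
```

```text
the job is handed in; nothing more can be done
None
```

I drew the knob out from under the stand with the red-handled hook, hung the hook back in its own slot, released it and handed the job in at about 25 s. No verdict is reported.

- **Hook force:** I found the table by feel. The hook pressed on it with about 2 N during the pull and at most about 4 N while feeling; the limit is 8 N.
- **Knob:** It lies flat, about 108 mm ahead of the stand's centre and 44 mm toward -y, within the required 82–220 mm.
- **Hook:** Its handle appears within 1 pixel of where it started, upright with the flange on the shelf. The gripper was open and about 15 cm above the hook at hand-in.
- **Bystanders:** The whips, mug and scanner looked undisturbed in the last picture. The screwdriver was outside that crop, but nothing went near it.
- **Disagreements:** The two cameras differed by about 5 mm on the stand's position, so I used the average for the moves and each camera's own stand frame for the knob. In the last check the network's best match for `hook_grip` was a blue look-alike, so I confirmed the handle by its colour instead.

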